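# Feed a third loose tenon and close up the row

### The arm

A 6-joint arm with a two-finger parallel gripper is mounted at the origin on the work surface; the furniture and walls round the work are solid. World frame = base frame: x ahead of the robot, y to its left, z up, the work surface at z = 0. Lengths are in m, angles in rad, forces in N, time in s.
With the tool pointing down it reaches from about 0.375 to 0.9 m from the base axis. Payload 3.1 kg.
Tool frame: the origin (TCP) lies between the finger pads; the fingertips stand 17 mm ahead of it and the grasp point (between the pads) lies 2 mm behind it; z points along the fingers, y is the line along which they close (so a half turn about z gives the same grasp; the last joint's range is limited). The gripper opens to 87 mm and grips with 3 to 60 N. Pads are 19 mm wide; open, the fingers measure 117 mm over their backs; the gripper's body (75 mm by 190 mm) begins 51 mm behind the grasp point.
Start: joints at [1.119, 0.527, 1.433, -0, 1.181, -0.178], TCP at [0.169, 0.602, 0.24] pointing down, gripper open.
Joint ranges: [-3.08, 3.08], [-0.75, 2.2], [0.22, 2.44], [-1.43, 4.57], [0, 2.65], [-2.85, 2.85]. Speed limits (rad/s): [2.79, 2.79, 3.14, 3.14, 3.14, 3.14].

### API

Orientations are given as a rotation vector (axis times angle).
In Python, from station import * gives the robot as it stands. Calls block until the motion is done:
- movep(position, orientation): joint-space move of the TCP to a pose.
- move_l(position, max_speed=0.15, ori=None, f_stop=None): straight line of the TCP; ori=None keeps the orientation; max_speed is the mean speed in m/s. With f_stop (N) it stops when the force on the tool has changed by that much, and returns True; else False.
- move_j(angles): joint-space move.
- gripper_to(opening, force=None): opening from 0.0 (shut) to 1.0 (fully open); force is the grip in N (None keeps the last); returns when the fingers have stopped.
- dwell(seconds).
- inverse_kinematics(position, orientation): joint angles nearest the present ones, or None.
- state(): the state.
- capture(name): name is "scene" or "top" or "wrist"; returns a dict with "img" (400x640x3 uint8, red, green, blue), "depth" (400x640 float32, m along the optical axis (not along the pixel's ray), 0 where there is no reading), "fx", "fy", "cx", "cy" (pixels), "R" (3x3) and "t" (3): a world point X has camera coordinates R X + t. Camera axes: x right, y down, z forward; pixel columns grow to the right and rows downward; lengths in m; the calibration is good to about 2 mm. A picture is of the moment at which its call begins.
A pose or a line that the arm cannot do raises IKError and nothing moves.
- sign_off(): hands the job in; it is judged then, once.
Trained networks look in a picture, given as the dict that the camera call returned (one of the last four; its "shot" number tells which), for a name from the list of things; names that differ only in an ending like _2 or _b are one class to them, and where a whole thing is asked for, a point or a joint stands for the part that bears it (a point fixed in the world has none). Each returns a list of dicts, best first, with "confidence" (0 to 1); they miss things now and then, are a little off and sometimes report something else, mostly with a low value. They report only what shows in the picture. A call takes as long as a camera call. They do not tell look-alikes from the thing itself.
- find_in(name, picture): "box" ([left, top, width, height] in pixels, round what is visible of it).
The state is a dict: "t": time; "joints": joint angles; "dq": joint speeds; "effort": joint torques, N m; "position": TCP position; "ee_rot": TCP orientation; "force": force on the tool from outside, world axes, zero at the start; "moment": the same for the moment, N m; "finger_gap": opening from 0.0 (shut) to 1.0 (fully open); "grasp_force": force on a finger pad.
Only numpy, scipy, OpenCV 4.12 (cv2) and the standard library are available. Lean on these libraries where they do the work, as an engineer would, in place of code of your own. Each camera call takes 0.05 s, during which the arm holds its last target. There are 200 camera calls.

### The job

This joint needs three loose tenons and only two lie in the feeder's channel. With a fingertip press the feeder's red plunger all the way down, once, and let it spring right back up; then push the tenon that came out along the channel until all three lie closed up against each other and against the end stop. Nothing is to be picked up: the tenons stay flat on the board, the other tenons stay in the magazine, and the things round about stay where they are.

Things in the scene. Friction and masses are not known exactly. Their poses are not given: they have to be found in the camera images.
- feeder: Shop-made plywood tenon feeder, fixed to the bench. Origin: on the bench under the magazine's centre, z up. Magazine: small open-topped wooden tower 37 (x) by 54 mm (y), top at z = 66 mm, holding four stacked tenons; its mouth at the -y foot lets out only the lowest. Gear drive with the red plunger on the +y side (out to y = 110 mm; as high as the tower), channel on the -y side.
- feeder_mouth (a point): Where a fed tenon lies: on the channel floor in front of the mouth, 51 mm to -y of the magazine's centre; axes as the feeder's. The channel runs along x. Its floor is 12 mm above the bench; it is 47 mm wide (24 mm to +y and 23 mm to -y of this point) between rails 6 mm thick that stand 7 mm above the floor. It is empty from here to its open end, 35 mm towards +x.
- plunger (a joint): Plunger travel in m: 0 = up (rest), 0.027 = pressed all the way down against its stop. A spring pushes it back up (3 N at rest, about 6 N fully down). By rack and gear it drives a flat bar under the stack twice as far: the full stroke pushes the lowest tenon out until it lies wholly in the channel; when the plunger is back up the bar is back and the next tenon drops.
- plunger_top (a point): Centre of the top of the plunger's round red button (32 mm diameter), 114 mm above the bench at rest; moves with the plunger; z up. Press it straight down.
- tenon_1: The lowest tenon in the magazine, the one to be fed: beech, 22 (its x) by 40 (its y) by 9 mm high, rounded edges. Origin: centre of its underside. All tenons are alike, about 12 g.
- tenon_2: Second tenon from below in the magazine, same shape and origin.
- tenon_3: Third tenon from below in the magazine.
- tenon_4: Top tenon in the magazine, its upper side 49 mm above the bench.
- row_a: Tenon already in the channel, the one next to the end stop (up to 6 mm off it); same shape and origin.
- row_b: Second tenon in the channel, with a gap of up to 15 mm to row_a.
- feeder_stop (a point): Middle of the foot of the end stop's inner face, on the channel floor, 105 mm to -x of the mouth point; axes as the feeder's. The stop is a dark bar across the channel's -x end, 13 mm high above the floor; a closed fixed box, 85 mm high, stands at least 20 mm beyond it. Closed up, tenon centres lie 11, 33 and 55 mm to +x of this face.
- wedge: Oak wedge 30 x 90 x 22 mm, lying; bystander. Origin: centre of its underside.
- walnut_offcut: Dark walnut offcut 42 x 54 x 34 mm; bystander.
- spring_clamp: Black spring clamp lying on its side, 68 x 133 mm, 22 high; bystander.
- panel_edge (a point): Foot of the right-hand end of a tall wooden panel that stands upright on the bench, 0.94 m high and 18 mm thick. From here it runs 0.96 m to the left and away from the robot (heading 1.21 rad from x). It is fixed; the arm must pass in front of it and round this end. Right of the work (y below -0.31) stands a fixed drawer chest, about 0.35 m high.
Not all that is in view belongs to the job. What is shaped like the row_b but yellow is not meant.

How it is judged:
By the outcome, as a careful person would: the job done as asked, in the order asked, and still so for the second after the job is handed in, with the robot touching nothing.
It also fails if it takes over 48 s, if anything falls off the work surface, if the arm or the gripper's body presses on something with over 40 N, if the wrist force passes 120 N, or if a joint passes its speed limit or range.

## Working session

There is one attempt and no reset: what is moved stays moved. The work goes in short steps, each a Python script; the robot and the scene stay as the last script left them, time stands still between calls to the robot, and variables do not carry over. Pictures are saved under pics/ and viewed, at most 10 in all, crops included, and the job is handed in when it is done.

```bash
mkdir -p pics; ls
cat > h.py <<'E'
from station import *
import numpy as np, cv2
def pts(c):
    d=c["depth"]; v,u=np.mgrid[0:d.shape[0],0:d.shape[1]]
    P=np.stack([(u-c["cx"])/c["fx"]*d,(v-c["cy"])/c["fy"]*d,d],-1)
    W=(P-c["t"])@c["R"]; W[d==0]=np.nan; return W
def save(c,n): cv2.imwrite(f"pics/{n}.png",c["img"][:,:,::-1])
E
python3 - <<'E'
from h import *
s=state(); print({k:np.round(s[k],3) for k in ("t","position","ee_rot","force")})
for n in("top","scene"):
    c=capture(n); save(c,n); np.savez(f"{n}.npz",**{k:c[k] for k in("img","depth","fx","fy","cx","cy","R","t")})
    print(n,"cam at",-c["R"].T@c["t"])
    W=pts(c)
    for o in("feeder","plunger","plunger_top","row_b","wedge","walnut_offcut","spring_clamp"):
        for r in find_in(o,c)[:4]:
            b=np.array(r["box"]).astype(int); m=W[b[1]+b[3]//2,b[0]+b[2]//2]
            print(o,round(r["confidence"],2),b,np.round(m,3))
a=cv2.imread("pics/top.png");b=cv2.imread("pics/scene.png")
E
```

```text
pics
{'t': np.float64(0.0), 'position': array([0.169, 0.601, 0.239]), 'ee_rot': array([-4.290e-01, -3.112e+00,  3.000e-03]), 'force': array([-0.876,  0.272,  0.649])}
top cam at [ 0.22657761 -0.00731051  1.16744589]
feeder 0.9 [324 172  73  67] [ 0.44  -0.152  0.003]
feeder 0.54 [231 189  26  31] [0.454 0.138 0.016]
plunger 0.52 [334 178  15  11] [ 0.473 -0.098  0.114]
plunger_top 0.7 [336 176   9  13] [ 0.475 -0.096  0.117]
plunger_top 0.62 [374 214  15   5] [ 0.407 -0.2    0.019]
plunger_top 0.45 [370 224  19   9] [ 0.377 -0.192  0.022]
row_b 0.53 [371 222  16  11] [ 0.379 -0.192  0.023]
row_b 0.45 [372 212  19   5] [ 0.411 -0.2    0.021]
wedge 0.74 [234 191  23  29] [0.452 0.136 0.012]
walnut_offcut 0.93 [265 210  24  18] [0.409 0.056 0.037]
spring_clamp 0.63 [402 182  34  49] [ 0.429 -0.299  0.008]
spring_clamp 0.45 [320 175  75  64] [ 0.435 -0.144  0.005]
scene cam at [1.40582388 0.28246816 0.71862621]
feeder 0.98 [231 184  68  50] [ 0.5   -0.141  0.048]
plunger 0.58 [273 183  14  15] [ 0.491 -0.102  0.108]
plunger_top 0.5 [228 186  69  48] [ 0.5   -0.15   0.043]
row_b 0.66 [306 240  15   9] [0.548 0.006 0.008]
wedge 0.84 [360 223  28  24] [0.467 0.141 0.012]
walnut_offcut 0.6 [333 205  27  18] [0.431 0.057 0.033]
spring_clamp 0.94 [217 184  25  28] [ 0.443 -0.276  0.018]
```

Run:
```python
import cv2,numpy as np
a=cv2.imread("pics/top.png");b=cv2.imread("pics/scene.png")
cv2.imwrite("pics/crop1.png",np.vstack([cv2.resize(a[155:255,300:450],(600,400)[0:2],interpolation=cv2.INTER_CUBIC)]))
```

```text
(no output)
```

View pics/scene.png

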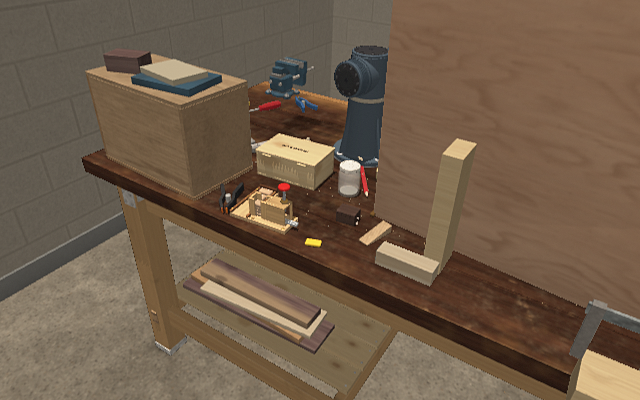

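View pics/crop1.png

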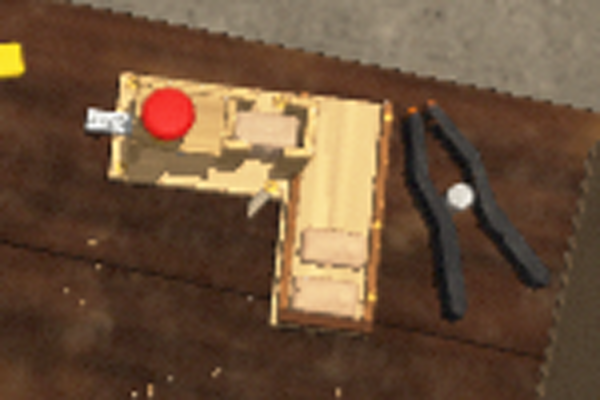

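View pics/top.png

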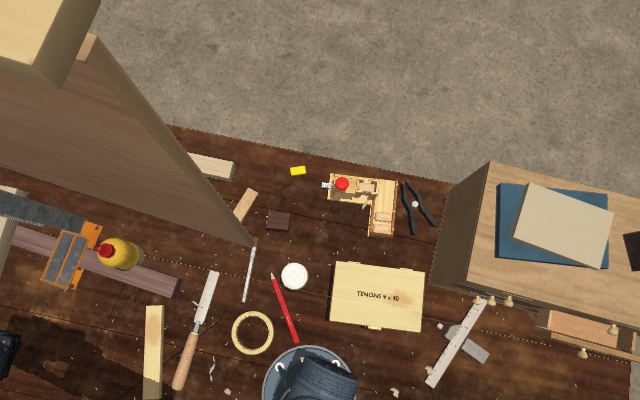

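The pictures show the feeder at top-image (324–397, 172–239). The red button is at (342,183), the channel is on the right, and the two row tenons are near (383,216) and (382,228). The stop faces the robot. Row_b candidates are the beech piece at (383,216) and the yellow one at (298,171). The yellow one is the decoy: it lies outside the channel. The panel's end is near (252,245).

Next I measure the panel end and fit the arm kinematics, so I can plan the way round it.

Run:
```python
from h import *
from scipy.optimize import least_squares
from scipy.spatial.transform import Rotation as Ro
c=dict(np.load("top.npz")); W=pts(c); X=W.reshape(-1,3)
d=np.array([np.cos(1.21),np.sin(1.21)]); n=np.array([-d[1],d[0]])
m=(X[:,2]>.1)&(X[:,2]<1.0)&(X[:,0]>.25)&(X[:,0]<.7)&(X[:,1]>0.0)&(X[:,1]<.5)
for z0 in(.1,.3,.5,.7,.9):
    k=m&(X[:,2]>z0)&(X[:,2]<z0+.1); 
    if k.sum(): P=X[k]; i=np.argmin(P[:,:2]@d); print(z0,k.sum(),P[i].round(3),"n-range",np.percentile(P[:,:2]@n,[2,98]).round(3))
# box, and behind/around base heights
for nm,(a,b,e,f) in dict(box=(.1,.36,-.3,-.02),chest=(0,.7,-.6,-.28),behind=(-.5,0,-.4,.4)).items():
    k=(X[:,0]>a)&(X[:,0]<b)&(X[:,1]>e)&(X[:,1]<f)&(X[:,2]>.05); P=X[k]
    if len(P):print(nm,np.percentile(P,[1,99],axis=0).round(3))
# kinematics
s=state(); rows=[]
for r in np.arange(.2,.85,.08):
  for z in (.05,.2,.35,.5):
    q=inverse_kinematics([r*np.cos(1.119),r*np.sin(1.119),z],s["ee_rot"])
    if q is not None: rows.append([r,z,*q])
rows=np.array(rows); print(len(rows), "min r by z",[(z,rows[rows[:,1]==z][:,0].min().round(2)) for z in set(rows[:,1])])
def res(p):
    h,L1,L2,Lt,e=p; q2,q3,q5=rows[:,3],rows[:,4],rows[:,6]
    a=q2+q3;b=a+q5
    return np.r_[e+L1*np.sin(q2)+L2*np.sin(a)+Lt*np.sin(b)-rows[:,0], h+L1*np.cos(q2)+L2*np.cos(a)+Lt*np.cos(b)-rows[:,1]]
f=least_squares(res,[.3,.4,.4,.25,0]); print(f.x.round(4),"max",abs(f.fun).max()); print(rows[::6].round(2))
```

```text
0.1 1581 [0.356 0.116 0.116] n-range [-0.29  -0.143]
0.3 1495 [0.352 0.117 0.343] n-range [-0.3   -0.285]
0.5 2622 [0.368 0.111 0.522] n-range [-0.305 -0.29 ]
0.7 4765 [0.37  0.109 0.733] n-range [-0.311 -0.294]
0.9 7853 [0.377 0.107 0.922] n-range [-0.327 -0.278]
box [[ 0.104 -0.268  0.081]
 [ 0.291 -0.028  0.312]]
chest [[ 0.103 -0.597  0.063]
 [ 0.452 -0.306  0.326]]
33 min r by z [(np.float64(0.2), np.float64(0.2)), (np.float64(0.35), np.float64(0.2)), (np.float64(0.05), np.float64(0.36)), (np.float64(0.5), np.float64(0.2))]
[-4.8015348e+03  5.4460000e-01  3.8810000e-01 -4.8014582e+03
  3.5640000e-01] max 0.07851602338300212
[[ 0.2   0.2   0.53  0.    2.44  0.    0.7  -0.77]
 [ 0.36  0.05  0.81  0.64  2.24  0.    0.26 -0.49]
 [ 0.44  0.35  0.86  0.14  1.71 -0.    1.29 -0.43]
 [ 0.6   0.05  0.93  0.76  1.63 -0.    0.76 -0.36]
 [ 0.68  0.35  0.96  0.52  1.14 -0.    1.49 -0.34]
 [ 0.84  0.05  0.99  1.03  0.89 -0.    1.22 -0.31]]
```

Run:
```python
from h import *
from scipy.optimize import least_squares
s=state(); rows=[]
az=np.arctan2(s["position"][1],s["position"][0])
for r in np.arange(.2,.85,.08):
  for z in (.05,.2,.35,.5):
    q=inverse_kinematics([r*np.cos(az),r*np.sin(az),z],s["ee_rot"])
    if q is not None: rows.append([r,z,*q])
rows=np.array(rows); off=rows[:,0]*np.sin(az-rows[:,2]); print("lateral",off.min(),off.max())
rp=rows[:,0]*np.cos(az-rows[:,2])
def res(p):
    h,L1,L2,e,k=p; q2,q3=rows[:,3],rows[:,4]; a=q2+q3
    return np.r_[e+L1*np.sin(q2)+L2*np.sin(a)+k*np.cos(a)-rp, h+L1*np.cos(q2)+L2*np.cos(a)-k*np.sin(a)-rows[:,1]]
f=least_squares(res,[.1,.4,.4,0,0]); print("h-Lt,L1,L2,e,k",f.x.round(4),"max",abs(f.fun).max())
for r,z in((.2,.35),(.24,.4),(.28,.45),(.3,.4),(.3,.5)):
    q=inverse_kinematics([r*np.cos(az),r*np.sin(az),z],s["ee_rot"]); print(r,z,None if q is None else np.round(q,2))
# feeder: crude pose from top
c=dict(np.load("top.npz")); W=pts(c); P=W[165:245,318:402].reshape(-1,3); I=c["img"][165:245,318:402].reshape(-1,3).astype(int)
red=(I[:,0]>160)&(I[:,1]<70)&(abs(P[:,2]-.114)<.012); print("button",red.sum(),(np.nanmin(P[red],0)+np.nanmax(P[red],0))/2,np.nanmax(P[red],0)-np.nanmin(P[red],0))
print("noise z channel",np.nanstd(W[190:205,384:392,2]),np.nanmedian(W[190:205,384:392,2]))
```

```text
lateral 0.11099303909096198 0.11100274069895158
h-Lt,L1,L2,e,k [-0.0143  0.588   0.3917  0.      0.1141] max 3.430607699306254e-07
0.2 0.35 [ 0.71 -0.34  2.11  0.    1.37 -0.59]
0.24 0.4 [ 0.82 -0.29  1.95  0.    1.48 -0.48]
0.28 0.45 [ 0.89 -0.23  1.79 -0.    1.59 -0.41]
0.3 0.4 [ 0.92 -0.16  1.87 -0.    1.43 -0.38]
0.3 0.5 [ 0.92 -0.21  1.65 -0.    1.71 -0.38]
button 124 [ 0.47303225 -0.10051459  0.11436038] [0.02886805 0.0280099  0.00926867]
noise z channel 0.002167802744007302 0.0120468527571444
```

```bash
cat >> h.py <<'E'
from scipy.spatial.transform import Rotation as Ro
def rv(yaw):  # tool down, tool x along heading yaw, tool y along heading yaw-90deg
    x=np.array([np.cos(yaw),np.sin(yaw),0]); z=np.array([0,0,-1.]); return Ro.from_matrix(np.stack([x,np.cross(z,x),z],1)).as_rotvec()
E
python3 - <<'E'
from h import *
move_j([.71,-.34,2.11,0,1.37,-.178]); print(state()["t"])
move_j([-.85,-.34,2.11,0,1.37,1.1]); print(state()["t"],state()["position"])
movep([.45,-.145,.30],rv(-.08)); s=state(); print(s["t"],s["position"],s["joints"],s["force"])
gripper_to(0.0,10); print(state()["t"])
c=capture("wrist"); save(c,"w1"); np.savez("w1.npz",**{k:c[k] for k in("img","depth","fx","fy","cx","cy","R","t")})
print("cam",-c["R"].T@c["t"])
W=pts(c)
for o in("feeder","plunger_top","tenon_1"):
    for r in find_in(o,c)[:5]:
        b=np.array(r["box"]).astype(int); print(o,round(r["confidence"],2),b,np.round(W[b[1]+b[3]//2,b[0]+b[2]//2],3))
E
```

```text
2.4167
3.9667 [ 0.19284197 -0.05089388  0.35059899]
5.0417 [ 0.44916064 -0.14418788  0.30014627] [-5.47969754e-01  2.42889683e-01  1.72381711e+00 -3.14867955e-04
  1.17594364e+00  1.10204001e+00] [0.14009126 0.33648966 0.9842411 ]
6.5667
cam [ 0.52175027 -0.14941272  0.44415041]
feeder 0.87 [259 122 136 108] [ 0.435 -0.147 -0.001]
plunger_top 0.8 [270 147  26  28] [ 0.479 -0.099  0.113]
tenon_1 0.66 [322 142  29  16] [ 0.479 -0.162  0.048]
```

View pics/w1.png

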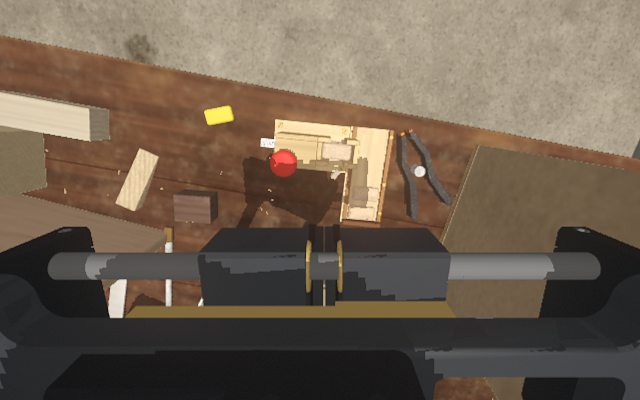

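The wrist view is clear. The button is at (284,163), the magazine with its top tenon at (336,150), the two row tenons near (361,200), and the channel spans columns 343–393. The stop is near row 220. I'll rectify this region at the channel floor height to fit the feeder's pose.

```bash
cat > fit.py <<'E'
import numpy as np,cv2
from h import pts
def ortho(c,z,x0,x1,y0,y1,s=2500):  # rectified view at plane z; rows: x descending, cols: y descending
    xs=np.arange(x1,x0,-1/s); ys=np.arange(y1,y0,-1/s); X,Y=np.meshgrid(xs,ys,indexing="ij")
    P=np.stack([X,Y,np.full_like(X,z)],-1)@c["R"].T+c["t"]
    u=P[...,0]/P[...,2]*c["fx"]+c["cx"]; v=P[...,1]/P[...,2]*c["fy"]+c["cy"]
    return cv2.remap(c["img"],u.astype(np.float32),v.astype(np.float32),cv2.INTER_CUBIC)[:,:,::-1]
E
python3 - <<'E'
from fit import *
c=dict(np.load("w1.npz")); W=pts(c)
im=ortho(c,.021,.35,.55,-.25,-.03)
g=im.copy()
for i in range(0,im.shape[0],50): cv2.putText(g,f"{.55-i/2500:.2f}",(0,i+5),0,.35,(255,255,255),1); cv2.line(g,(35,i),(45,i),(255,255,255),1)
for j in range(0,im.shape[1],50): cv2.putText(g,f"{-.03-j/2500:.2f}",(j-12,12),0,.35,(0,255,255),1); cv2.line(g,(j,15),(j,25),(0,255,255),1)
cv2.imwrite("pics/o1.png",g)
P=W[110:240,255:400].reshape(-1,3); I=c["img"][110:240,255:400].reshape(-1,3).astype(int)
k=(abs(P[:,2]-.066)<.004); Q=P[k]; print("tower pts",k.sum(),np.percentile(Q,[2,50,98],axis=0).round(4).tolist(), cv2.minAreaRect((Q[:,:2]*1000).astype(np.float32)))
r=(I[:,0]>150)&(I[:,1]<70)&(P[:,2]>.1); Q=P[r]; print("button",r.sum(),cv2.minEnclosingCircle((Q[:,:2]*1000).astype(np.float32)),np.median(Q,0))
k=(abs(P[:,2]-.021)<.003); Q=P[k]
print("z hist",np.histogram(P[:,2],bins=np.arange(-.006,.08,.004)))
E
```

```text
tower pts 1471 [[0.4583, -0.1885, 0.0632], [0.4867, -0.1235, 0.0651], [0.505, -0.0855, 0.0667]] ((478.4931640625, -135.29263305664062), (109.02661895751953, 42.699378967285156), 79.95001220703125)
button 301 ((475.7762756347656, -98.15218353271484), 15.2883939743042) [ 0.47129158 -0.09736113  0.11252984]
z hist (array([1190, 7727,   40,  399, 3017,  556, 1090,  203,   21,   17,   26,
         19,   82,  435,   25,   28,   35, 1298,  173,    0,    0]), array([-0.006, -0.002,  0.002,  0.006,  0.01 ,  0.014,  0.018,  0.022,
        0.026,  0.03 ,  0.034,  0.038,  0.042,  0.046,  0.05 ,  0.054,
        0.058,  0.062,  0.066,  0.07 ,  0.074,  0.078]))
```

View pics/o1.png

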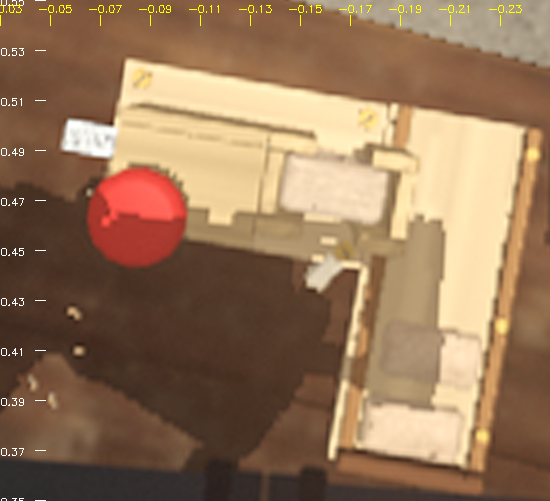

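```bash
cat > pose.py <<'E'
from fit import *
def pose(c,box=(255,400,110,240)):
    W=pts(c); P=W[box[2]:box[3],box[0]:box[1]].reshape(-1,3)
    k=(P[:,2]>.009)&(P[:,2]<.03)&(P[:,0]>.35)&(P[:,1]<-.17)&(P[:,1]>-.255); Q=P[k]
    # right outer rail line
    b=[];
    for x in np.arange(.375,.49,.004):
        m=Q[abs(Q[:,0]-x)<.002]; 
        if len(m): b.append((x,m[:,1].min()))
    b=np.array(b); a=np.polyfit(b[:,0],b[:,1],1); r=b[:,1]-np.polyval(a,b[:,0]); g=abs(r)<.003; a=np.polyfit(b[g,0],b[g,1],1); r=b[g,1]-np.polyval(a,b[g,0])
    yaw=np.arctan(a[0]); e=np.array([np.cos(yaw),np.sin(yaw)]); n=np.array([-e[1],e[0]])
    yo=np.median((b[g]@n))+.080         # n-coordinate of feeder origin
    along=Q[:,:2]@e; lat=Q[:,:2]@n-yo
    fl=(lat>-.070)&(lat<-.030)&(Q[:,2]<.016)
    xe=np.percentile(along[fl],99.7)-.035
    z=Q[:,2]; st=(z>.0225)&(lat>-.075)&(lat<-.027)&(along<xe-.09)
    print("yaw",yaw,"rms",r.std(),"stop bar n",st.sum(),"along",(np.percentile(along[st],[5,95])-xe).round(4) if st.sum() else None)
    t=P[(abs(P[:,2]-.0475)<.003)&(P[:,0]>.44)]; print("tenon4 n",len(t),"e,n:",np.percentile(t[:,:2]@e,[3,97]).round(4),np.percentile(t[:,:2]@n,[3,97]).round(4))
    to=P[abs(P[:,2]-.065)<.003]; print("tower -y face n:",np.percentile(to[:,:2]@n,1)-yo,"e:",np.percentile((to[:,:2]@e),[2,98]).round(4))
    rt=Q[(z>.018)&(z<.0235)&(lat>-.069)&(lat<-.032)&(along<xe-.02)]; al=np.sort(rt[:,:2]@e)-xe; print("tenon tops along hist",np.histogram(al,bins=np.arange(-.11,0,.004))[0])
    print("xe(from open end)",xe,"yo",yo,"origin",xe*e+yo*n,"mouth",xe*e+(yo-.051)*n)
    return yaw,e,n,xe,yo
E
python3 - <<'E'
from pose import *
c=dict(np.load("w1.npz")); pose(c)
E
```

```text
yaw -0.1774823056951592 rms 0.0005422922057655261 stop bar n 138 along [-0.1116 -0.1048]
tenon4 n 494 e,n: [0.4874 0.516 ] [-0.0944 -0.0564]
tower -y face n: -0.026657737267702375 e: [0.4759 0.5157]
tenon tops along hist [12 47 55 57 59 62 60  2  0 26 60 60 61 62 47  0  0  0  0  0  0  0  0  0
  0  0  0]
xe(from open end) 0.4973454458166312 yo -0.07557342230480375 origin [ 0.47619017 -0.16219359] mouth [ 0.46718601 -0.21239245]
```

The fit agrees with the given geometry: stop face at −0.105, tower face at −0.027, and the top tenon centred on the origin. Now I centre on the button and press it.

Run:
```python
from h import *
c=dict(np.load("w1.npz")); W=pts(c); P=W[110:240,255:400].reshape(-1,3); I=c["img"][110:240,255:400].reshape(-1,3).astype(int)
k=(I[:,0]>70)&(I[:,1]<.45*I[:,0])&(P[:,2]>.108)&(P[:,2]<.12); Q=P[k]
(bx,by),r=cv2.minEnclosingCircle((Q[:,:2]*1000).astype(np.float32)); bx/=1000;by/=1000
print(k.sum(),bx,by,r,"mean",Q.mean(0)); m=Q.mean(0); 
assert 13<r<19 and np.hypot(m[0]-bx,m[1]-by)<.004
bx,by=m[:2]; o=rv(-.177)
movep([bx,by,.165],o); move_l([bx,by,.140],.08); s=state(); print(s["t"],s["position"],s["force"])
hit=move_l([bx,by,.097],.03,f_stop=20); s=state(); print("hit",hit,s["t"],s["position"],"tip",s["position"][2]-.017,s["force"])
dwell(.3); s=state(); print(s["position"][2]-.017,s["force"])
move_l([bx,by,.145],.08); move_l([bx,by,.20],.15); dwell(.2); s=state(); print(s["t"],s["position"],s["force"])
c=capture("wrist"); save(c,"w2"); np.savez("w2.npz",**{k:c[k] for k in("img","depth","fx","fy","cx","cy","R","t")})
from fit import ortho
cv2.imwrite("pics/o2.png",ortho(c,.021,.35,.55,-.25,-.03))
```

```text
557 0.47549948120117186 -0.09815780639648437 15.479022979736328 mean [ 0.47566148 -0.09840813  0.11229269]
7.8667 [ 0.47609665 -0.09895929  0.14068274] [-0.53955767  0.88892669  1.71478874]
hit True 8.9917 [ 0.47593733 -0.09849233  0.1041318 ] tip 0.08713179516140082 [-0.55643894 -0.80502817  7.36251154]
0.08711209556430251 [-1.29316394  0.4718563   8.62617484]
10.675 [ 0.47486757 -0.09807119  0.19882264] [-0.22365787  0.22076395 -0.34980178]
```

View pics/o2.png

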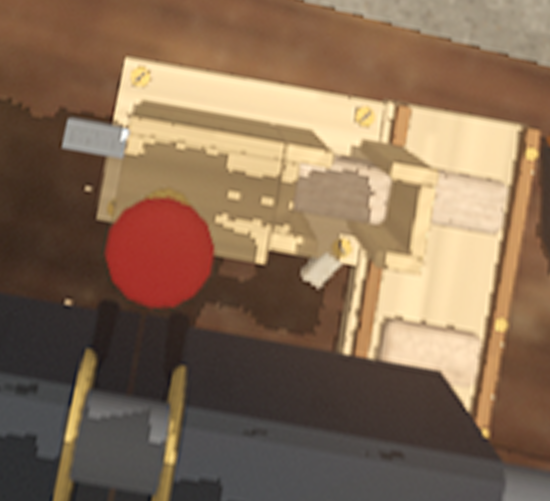

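The plunger reached its stop (tip at 0.0871, i.e. the full 27 mm) and the fed tenon lies in the channel (around (465,205) in this view). For the push I turn the gripper so its long body runs along the channel. Across the channel it would clear the button by only about 3 mm.

```bash
cat > geo.py <<'E'
import numpy as np
yaw=-.1775; e=np.array([np.cos(yaw),np.sin(yaw)]); n=np.array([-e[1],e[0]]); xe=.497; yo=-.0756-.051
def at(a,l=0): return list((xe+a)*e+(yo+l)*n)
E
python3 - <<'E'
from h import *; from geo import *
c=dict(np.load("w2.npz")); W=pts(c); P=W.reshape(-1,3); I=c["img"].reshape(-1,3).astype(int)
k=(I[:,0]>70)&(I[:,1]<.45*I[:,0])&(np.hypot(P[:,0]-.4757,P[:,1]+.0984)<.02)&(P[:,2]>.07); print("button z",np.percentile(P[k,2],[10,50,90]).round(4))
a=P[:,:2]@e-xe; l=P[:,:2]@n-yo
k=(a>-.02)&(a<.033)&(abs(l)<.0225)&(P[:,2]>.017)&(P[:,2]<.026); print("tenon1",k.sum(),np.percentile(a[k],[3,97]),np.percentile(l[k],[3,97]))
A=np.percentile(a[k],97)
k=(abs(a)<.012)&(abs(l-.051)<.018)&(P[:,2]<.06)&(P[:,2]>.02); print("stack top z",np.percentile(P[k,2],[20,50,80]))
assert -.002<A<.018
o=rv(yaw+np.pi/2)
movep(at(.034)+[.20],o); move_l(at(.034)+[.06],.15); f0=np.array(state()["force"])
print("down",move_l(at(.034)+[.0325],.04,f_stop=15)); s=state(); print(s["t"],s["position"],s["force"],s["joints"][5])
E
```

```text
button z [0.1103 0.1124 0.1134]
tenon1 461 [-0.00854007  0.01189965] [-0.01876938  0.00813238]
stack top z [0.03784531 0.03858947 0.03946817]
down False
14.1833 [ 0.50035274 -0.21841779  0.03245225] [ 0.98710097 -0.37768535  0.35362041] -0.43885190607060603
```

Run:
```python
from h import *; from geo import *
print(move_l(at(-.012)+[.0325],.04,f_stop=20)); s=state(); print(s["t"],np.array(s["position"][:2])@e-xe,s["force"])
print(move_l(at(-.032)+[.0325],.012,f_stop=8)); s=state(); p=np.array(s["position"][:2])@e-xe; print(s["t"],p,s["force"])
dwell(.2); print(state()["force"])
move_l(at(p+.015)+[.0325],.05); move_l(at(p+.03)+[.12],.12); move_l(at(.10)+[.24],.2)
s=state(); print(s["t"],s["position"])
c=capture("wrist"); save(c,"w3"); np.savez("w3.npz",**{k:c[k] for k in("img","depth","fx","fy","cx","cy","R","t")})
P=pts(c).reshape(-1,3); a=P[:,:2]@e-xe; l=P[:,:2]@n-yo
k=(a>-.104)&(a<.03)&(abs(l)<.016)&(P[:,2]>.017)&(P[:,2]<.0235); print(np.histogram(a[k],bins=np.arange(-.106,.03,.004))[0], np.percentile(a[k],[1,99]))
from fit import ortho
cv2.imwrite("pics/o3.png",ortho(c,.021,.34,.54,-.26,-.08,3000))
```

```text
False
15.4833 -0.011738196601944695 [-0.28142458 -0.10951185  0.41839972]
False
17.3 -0.02889360823897752 [ 7.05869768  0.44675123 -0.30319989]
[ 5.18863499  1.93555542 -0.18130496]
19.825 [ 0.5637905  -0.22927562  0.23842803]
[45 72 79 77 79 94 57 75 80 78 85 72 72 74 80 76 92 11  0  0  0  0  0  0
  0  0  0  0  0  0  0  0  0] [-0.10372844 -0.03809123]
```

View pics/o3.png

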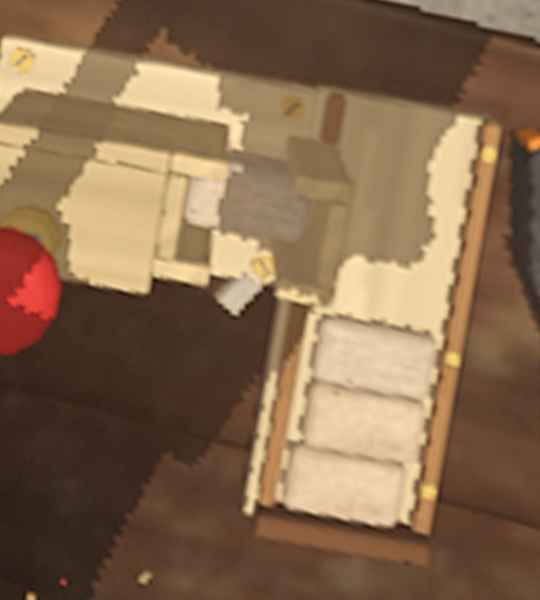

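All three tenons lie flat and closed up against the stop: tops are continuous from −0.105 to −0.038, and a steady 5 N was felt at the end of the push. The plunger is up and the arm is clear.

Run:
```python
from h import *
print(sign_off(), state()["t"])
```

```text
the job is handed in; nothing more can be done
the job is handed in; nothing more can be done
```

I handed the job in with about 20 s on the robot's clock: the plunger was pressed fully once and sprang back up, and the fed tenon was pushed along so all three lie closed up against each other and the end stop.

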